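# Run a hook trolley into its rail and seat it against the hidden stop

## Task

Pick up the loose hook trolley by its upturned hook tip, enter its head in the open end of the raised rail and slide it along until it is up against the hidden stop and the sprung keeper has dropped into its groove. Press it against the stop with a firm, measured push of 10 to 20 N for half a second, never near 40 N, then let go and leave it hanging there. Do not shift the tape measure, the small carton or the battery pack.

Things in the scene. Friction and masses are not known exactly. Their poses are not given: they have to be found in the camera images.
- hanger: Loose hook trolley, 0.2 to 0.33 kg, upright: grey plastic J hook with a steel neck and roller head (low friction). Origin on its underside below the neck; z up, x from hook tip to neck, y its running direction; alike both ways in y. In mm: sole x -57 to 18, 40 wide in y, 8 thick. Neck at x = 0: 11 in x, 36 in y. In the rail its x and y lie along the rail's x and y, neck down through the slot.
- hanger_head (a point): Centre of the steel head at (0, 0, 35.5) mm in the trolley's frame. The head is 33 mm in x, 50 in y, z 26 to 45; the upper edges of both its y ends slope at 40 degrees; a cross groove 12 mm wide in y and 3 deep lies in the middle of its top.
- hanger_tip (a point): Grip point at (-50, 0, 46) mm in the trolley's frame, 21 mm below the top of the upturned hook tip, which is 14 mm in x and 24 mm in y (34 mm in y below z = 22), top at z = 67. Grip it from above across its 24 mm, fingers closing along the trolley's y.
- rail: Fixed raised aluminium channel on two uprights behind it. Origin on the bench under its middle; y along it towards the open end (robot's left), x square to it, away from the robot; yaw within 0.25 rad. In mm: y -140 to 140, 44 wide, z 100 to 130; inside 36 wide, z 104 to 126; a 16 wide slot underneath. The head has 3 play in width and height. -y end capped. Nothing stands in front of it.
- rail_mouth (a point): Middle of the channel's opening at the open end, (0, 140, 115) mm in the rail's frame; the head's centre enters here moving along the rail's -y. The edges flare outwards 3 to 4 mm over the 9 mm beyond it.
- stop_bar: Dark flat bar on the rail's back, fixed, its origin is the rail's. It carries the stop saddle (50 mm long, on the rail's top, knob up to z = 150 mm, 160 lifted) with the rigid stop block inside the channel. The saddle is set elsewhere each time and is not measured: with the head against the stop, its centre is somewhere from y = -95 to -10 mm in the rail's frame.
- keeper (a joint): Sprung pin in the saddle, 25 mm before the stop face; metres lifted: 0 free, 0.007 to 0.010 riding on the head's flat, 0.004 dropped in the groove (up to 0.007 while the head is held high in the channel). It drops in just before the head meets the stop. Riding up the head's slope it resists the trolley with about 4 to 8 N.
- tape_measure: Yellow tape measure, 36x84x62 mm, on the bench in front of the rail; origin under its middle. Leave it.
- bulb_carton: Small carton, 50x85x50 mm, on the bench; origin under its middle. Leave it.
- battery_spare: Black battery pack, 67x114x50 mm, on the bench to the left behind; origin under its middle. Leave it.
There are look-alikes about, which are no part of the job. What is shaped like the hanger but blue is not meant.

How it is judged:
On the way, in this order (a step that is already met when the one before it is completed fails the run):
1. the trolley's head is inside the rail (x of hanger_head in the frame of rail between -0.006 and 0.006 m and y of hanger_head in the frame of rail between -0.1 and 0.115 m and z of hanger_head in the frame of rail between 0.109 and 0.121 m), for 0.1 s.
2. it is pressed against the stop with more than 7 N for 0.3 s, the keeper down in the head's groove (contact force between hanger and stop_bar above 7 N and value of joint keeper between 0.002 and 0.0075 m and y of hanger_head in the frame of rail below -0.003 m), for 0.3 s.
At the end, for the whole second after the job is handed in: The trolley hangs at rest, upright within 0.15 rad, in the rail at the stop: head centre 3 to 102 mm past the rail's middle (away from the open end), within 6 mm of the channel's centre line, keeper pin dropped into the head's groove (2 to 5.7 mm lifted; 0 is free, 7 on the flat) (value of joint keeper between 0.002 and 0.0057 m and x of hanger_head in the frame of rail between -0.006 and 0.006 m and y of hanger_head in the frame of rail between -0.102 and -0.003 m and z of hanger_head in the frame of rail between 0.109 and 0.121 m and angle between hanger's own z axis and vertical below 0.15 rad and linear speed of hanger below 0.01 m/s); the robot touches nothing.
It fails at once if the trolley is pushed against the stop or keeper with more than 40 N, or jammed in the rail with more than 80 N in all (contact force between hanger and stop_bar above 40 N or contact force between hanger and rail above 80 N).
It fails at once if the tape measure, carton or battery pack is moved by more than 30 mm (distance of any of tape_measure, bulb_carton, battery_spare from where it was at the start of the episode above 0.03 m).
It also fails if it takes over 72 s, if anything falls off the work surface, if the arm or the gripper's body presses on something with over 40 N, if the wrist force passes 120 N, or if a joint passes its speed limit or range.

## Robot

A 6-joint arm with a two-finger parallel gripper is mounted at the origin on a cart in front of the work surface, level with it; the furniture and walls round the work are solid. World frame = base frame: x ahead of the robot, y to its left, z up, the work surface at z = 0. Lengths are in m, angles in rad, forces in N, time in s.
With the tool pointing down it reaches from about 0.225 to 0.875 m from the base axis. Payload 3.4 kg.
Tool frame: the origin (TCP) lies at the very end of the fingers, on their centre line; the grasp point (between the pads) lies behind it (manip.grasp_offset is the z of the grasp point in the tool frame, in m); z points along the fingers, y is the line along which they close (so a half turn about z gives the same grasp; the last joint's range is limited). The gripper opens to 85 mm and grips with 20 to 120 N. Pads are 22 mm wide; open, the fingers measure 114 mm over their backs; the gripper's body (76 mm by 85 mm) begins 54 mm behind the grasp point. The pads swing forward as they close: fully open they stand 13 mm farther back than shut.
Start: joints at [-1.255, 0.276, 1.505, -0, 1.361, -0.121], TCP at [0.243, -0.521, 0.231] pointing down, gripper open.
Joint ranges: [-2.89, 2.89], [-0.75, 2.08], [0.22, 2.7], [-1.18, 4.32], [0.11, 2.71], [-2.7, 2.7]. Speed limits (rad/s): [2.57, 2.57, 3.14, 3.14, 3.14, 3.14].

## Interface

Orientations are given as a unit quaternion [w, x, y, z].
In Python, from rig import manip gives the robot as it stands.
- The arm moves only by the shell command python3 -m pendant 'ROWS' [FORCE]. ROWS is JSON, a list of rows, each an object of numbers: "dx", "dy", "dz": the shift along the tool's x, y, z in m; "rx", "ry", "rz": the turn, a rotation vector about the tool's x, y, z in degrees; "hand": the finger opening in m, from 0 to 0.0854. In form: [{"dx": .., "dy": .., "dz": .., "rx": .., "ry": .., "rz": .., "hand": ..}, ...]. A call has 1 to 12 rows; each row shifts and turns the commanded pose from where the row before left it, along the tool's axes as they then stand; what a row does not reach is not made up. A row lasts 1/12 s, in which the tool goes at most 41.7 mm and 7.16 degrees, less where a joint would pass 70% of its speed; a pose out of reach is approached as far as the arm can. A call is refused whole if a number of a shift passes 0.0417 or a number of a turn 7.16, either way. A call with a gripper value outside its range is refused whole. The fingers move at their own pace and stop on an object; FORCE is the grip in N (left out, the last holds). Time passes only in rows, so rows that do not move let the fingers close. It gives the time, the measured TCP pose, the force, the opening and the grip force at its end, in the units of the state.
- manip.get_state(): the state, without advancing time (a new reading comes with each control period).
- manip.get_image(name): name is "scene" or "top"; returns a dict with "frame" (384x512x3 uint8, red, green, blue), "fx", "fy", "cx", "cy" (pixels), "distortion" ([k1, k2, p1, p2, k3] as OpenCV has them; the pictures are not rectified), "position" and "attitude" of the camera in the world. Camera axes: x right, y up, looking along -z (the intrinsics and any distortion apply to the point x, -y, -z); pixel columns grow to the right and rows downward; lengths in m; the calibration is good to about 2 mm. A picture is of the moment at which its call begins. There is no depth.
- manip.sign_off(): hands the job in; it is judged then, once.
The state is a dict: "clock": time; "qpos": joint angles; "qd": joint speeds; "effort": joint torques, N m; "position": TCP position; "ee_rot": TCP orientation; "contact_force": force on the tool from outside, world axes, zero at the start; "moment": the same for the moment, N m; "width": finger opening in m; "gripper_force": force on a finger pad.
Only numpy, scipy, OpenCV 4.12 (cv2) and the standard library are available. Lean on these libraries where they do the work, as an engineer would, in place of code of your own. Each camera call takes 0.05 s, during which the arm holds its last target. There are 200 camera calls.

## Working session

There is one attempt and no reset: what is moved stays moved. The work goes in short steps, Python scripts to look and compute and a shell command to move; the robot and the scene stay as the last step left them, time stands still between calls to the robot, and variables do not carry over. Pictures are saved under pics/ and viewed, at most 10 in all, crops included, and the job is handed in when it is done.

```bash
mkdir -p pics; ls; cat > h.py <<'E'
import numpy as np, cv2
from rig import manip
from scipy.spatial.transform import Rotation as R
def rot(q): return R.from_quat([q[1],q[2],q[3],q[0]]).as_matrix()
def shot(name,out=None):
    im=manip.get_image(name)
    if out:
        cv2.imwrite('pics/'+out+'.png',im['frame'][:,:,::-1])
        np.savez('pics/'+out+'.npz',**{k:np.array(v) for k,v in im.items()})
    return im
def load(n): return dict(np.load('pics/'+n+'.npz'))
def K(im): return np.array([[im['fx'],0,im['cx']],[0,im['fy'],im['cy']],[0,0,1]],float)
def att(im):
    a=np.array(im['attitude'],float); return a if a.shape==(3,3) else rot(a)
def ray(im,uv):
    p=cv2.undistortPoints(np.array(uv,float).reshape(-1,1,2),K(im),np.array(im['distortion'],float))[:,0]
    d=np.c_[p[:,0],-p[:,1],-np.ones(len(p))]@att(im).T
    return np.array(im['position'],float),d
def plane(im,uv,z):
    o,d=ray(im,uv); return o+d*((z-o[2])/d[:,2])[:,None]
def proj(im,P):
    c=(np.atleast_2d(P)-np.array(im['position'],float))@att(im)
    c=c*[1,-1,-1]
    return cv2.projectPoints(c.astype(float),np.zeros(3),np.zeros(3),K(im),np.array(im['distortion'],float))[0][:,0]
def tri(im1,uv1,im2,uv2):
    o1,d1=ray(im1,uv1);o2,d2=ray(im2,uv2);out=[]
    for a,b in zip(d1,d2):
        s=np.linalg.lstsq(np.c_[a,-b],o2-o1,rcond=None)[0]
        p,q=o1+a*s[0],o2+b*s[1]; out.append(np.r_[(p+q)/2,np.linalg.norm(p-q)])
    return np.array(out)
E
python3 - <<'E'
from h import *
for n in('scene','top'):
    im=shot(n,n+'0'); print(n,im['fx'],im['fy'],im['cx'],im['cy'],im['distortion'],im['position'],im['attitude'])
print(manip.get_state(),manip.grasp_offset)
a=cv2.imread('pics/scene0.png');b=cv2.imread('pics/top0.png')
for n in('scene0','top0'): cv2.imwrite('pics/'+n+'b.png',cv2.resize(cv2.imread('pics/'+n+'.png'),(800,600),interpolation=cv2.INTER_CUBIC))
E
```

```text
pics
scene 411.2872813587419 411.2872813587419 256.7551048873448 194.08020317635317 [-0.11438256  0.          0.          0.          0.        ] [-0.32177918  0.84241344  0.58377389] [-0.35945495 -0.240427    0.4919283   0.75564115]
top 424.56728356260294 424.56728356260294 254.92524940177802 181.24888426008118 [-0.02810841  0.          0.          0.          0.        ] [0.460796   0.20549845 1.35569073] [ 0.70831846  0.01742623 -0.02125641 -0.70535768]
{'clock': 0.1, 'qpos': array([-1.25500170e+00,  2.76537351e-01,  1.50599368e+00,  6.08599305e-05,
        1.36072941e+00, -1.21009072e-01]), 'qd': array([ 0.00068478, -0.00221223, -0.00379851,  0.00035418,  0.00024674,
        0.00052557]), 'effort': array([ 1.57617269e-03, -4.17701268e+01, -2.46403974e+01, -8.59027818e-05,
        5.86097201e-03, -3.93262127e-06]), 'position': array([ 0.2431139 , -0.52055641,  0.23052816]), 'ee_rot': array([-8.32834263e-04,  9.76246007e-01,  2.16663421e-01, -5.14720766e-05]), 'contact_force': array([-0.03133145, -1.24690692,  0.91875334]), 'moment': array([-0.01907554,  0.063182  , -0.01636233]), 'gripper_force': 0.0, 'width': 0.08535144203033182} -0.0187
```

View pics/scene0b.png

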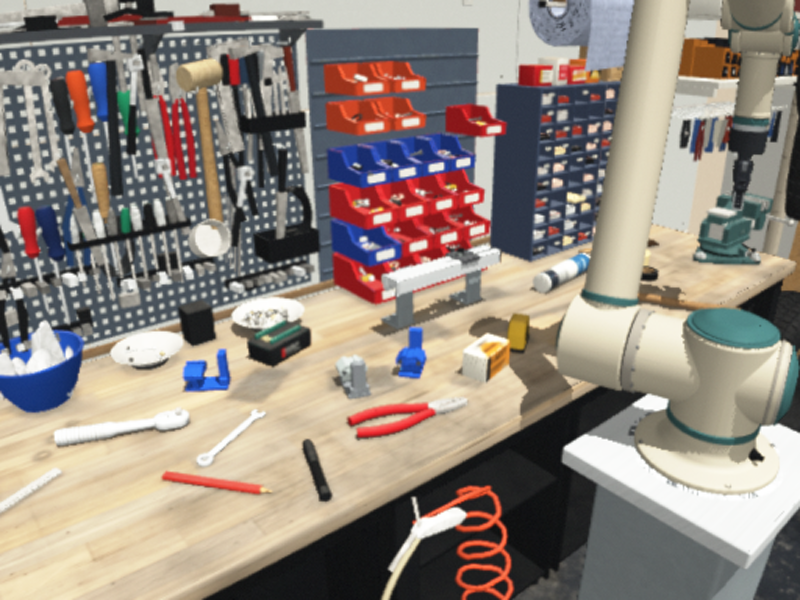

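View pics/top0b.png

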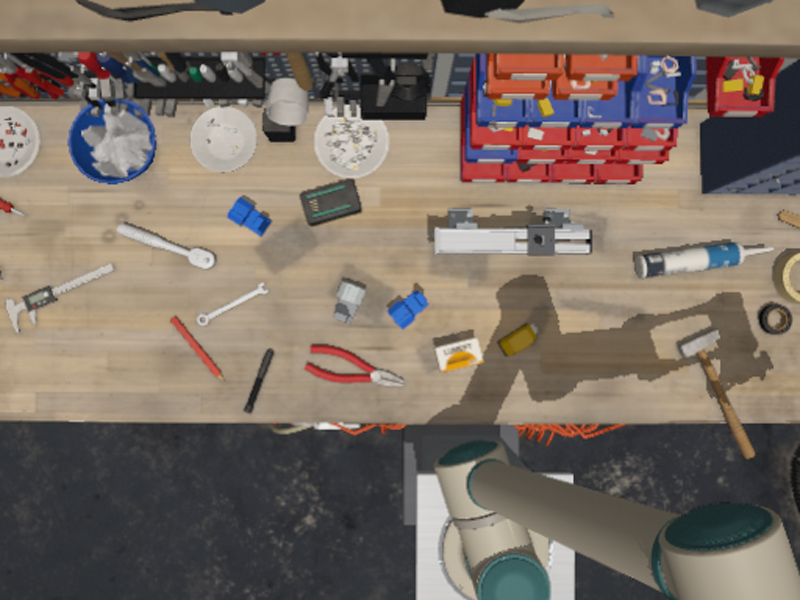

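The pictures show the grey trolley at top (350,300) and scene (352,375), with a blue look-alike to its right. The rail is at top (435–592, 240), open end on the left, with the saddle near (541,240). Next I'll take enlarged crops.

```bash
python3 - <<'E'
from h import *
def crop(n,x,y,w,h):
    c=cv2.resize(cv2.imread(f'pics/{n}.png')[y:y+h,x:x+w],(400,300),interpolation=cv2.INTER_CUBIC)
    s=400/w
    for u in range(x-x%10+10,x+w,10):
        cv2.line(c,(int((u-x)*s),0),(int((u-x)*s),5),(0,0,255),1); 
        if u%20==0: cv2.putText(c,str(u),(int((u-x)*s)-8,15),0,.33,(0,0,255),1)
    for v in range(y-y%10+10,y+h,10):
        cv2.line(c,(0,int((v-y)*s)),(5,int((v-y)*s)),(0,0,255),1); cv2.putText(c,str(v),(6,int((v-y)*s)+4),0,.33,(0,0,255),1)
    return c
cv2.imwrite('pics/c1.png',np.vstack([np.hstack([crop('top0',196,174,56,42),crop('scene0',196,220,56,42)]),np.hstack([crop('top0',270,114,120,90),crop('scene0',236,146,100,75)])]))
E
```

```text
(no output)
```

View pics/c1.png

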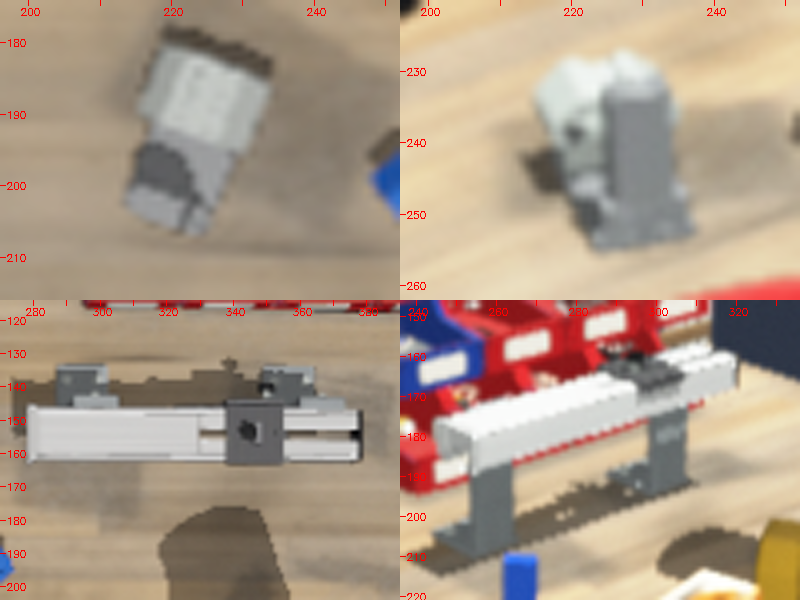

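```bash
python3 - <<'E'
from h import *
T=load('top0');S=load('scene0')
np.set_printoptions(precision=4,suppress=True)
print('rail z.13',plane(T,[[278.5,146.5],[278.5,162],[376,147.5],[376.5,161.8]],.13))
print('rail tri top near corner mouth/cap', tri(T,[[278.5,162],[377,161.8]],S,[[253.5,181],[319,165]]))
print('saddle',plane(T,[[337,145],[353.5,145],[337,163.5],[353.5,163.5]],.134))
print('head z.045',plane(T,[[219.5,180.5],[234,187],[230,195.5],[215,190]],.045))
print('sole z0',plane(S,[[223.5,254.5],[237,252.5]],0), 'in top',plane(T,[[213.5,202.5],[225,207]],.008))
print('tip top front edge S z.067',plane(S,[[224.5,233],[233.5,232.5]],.067))
# masks of grey trolley
t=T['frame'][170:220,190:245].astype(int);g=(abs(t.max(2)-t.min(2))<14)
print('\n'.join(''.join('%4d'%(v if m else 0) for v,m in zip(r,mm)) for r,mm in zip(t.mean(2).astype(int)[5:42,18:50],g[5:42,18:50])))
E
```

```text
rail z.13 [[ 0.6294  0.1309  0.13  ]
 [ 0.5841  0.1309  0.13  ]
 [ 0.628  -0.1536  0.13  ]
 [ 0.5862 -0.1546  0.13  ]]
rail tri top near corner mouth/cap [[ 0.5854  0.1312  0.1232  0.002 ]
 [ 0.5898 -0.1617  0.1063  0.0035]]
saddle [[ 0.6341 -0.0388  0.134 ]
 [ 0.6344 -0.0868  0.134 ]
 [ 0.5802 -0.0384  0.134 ]
 [ 0.5804 -0.0863  0.134 ]]
head z.045 [[0.5344 0.3081 0.045 ]
 [0.5145 0.2631 0.045 ]
 [0.4882 0.2753 0.045 ]
 [0.505  0.3217 0.045 ]]
sole z0 [[0.4672 0.3299 0.    ]
 [0.4525 0.2961 0.    ]] in top [[0.4666 0.3294 0.008 ]
 [0.4525 0.2928 0.008 ]]
tip top front edge S z.067 [[0.4612 0.3273 0.067 ]
 [0.4485 0.3078 0.067 ]]
   0   0   0   0   0   0   0   0   0   0   0   0   0   0   0   0   0   0   0   0   0   0   0   0   0   0   0   0   0   0   0   0
   0   0   0   0   0   0   0   0   0   0   0   0   0   0   0   0   0   0   0   0   0   0   0   0   0   0   0   0   0   0   0   0
   0   0   0   0   0   0   0   0   0   0   0   0   0   0   0   0   0   0   0   0   0   0   0   0   0   0   0   0   0   0   0   0
   0   0   0   0   0   0   0   0   0   0   0   0   0   0   0   0   0   0   
[... 3610 characters left out ...]
  0   0   0   0   0   0   0   0   0   0   0   0   0   0
   0   0   0   0   0   0   0   0   0   0   0   0   0   0   0   0   0   0   0   0   0   0   0   0   0   0   0   0   0   0   0   0
   0   0   0   0   0   0   0   0   0   0   0   0   0   0   0   0   0   0   0   0   0   0   0   0   0   0   0   0   0   0   0   0
   0   0   0   0   0   0   0   0   0   0   0   0   0   0   0   0   0   0   0   0   0   0   0   0   0   0   0   0   0   0   0   0
   0   0   0   0   0   0   0   0   0   0   0   0   0   0   0   0   0   0   0   0   0   0   0   0   0   0   0   0   0   0   0   0
   0   0   0   0   0   0   0   0   0   0   0   0   0   0   0   0   0   0   0   0   0   0   0   0   0   0   0   0   0   0   0   0
```

```bash
cat >> h.py <<'E'
def delta(P,a=None,quiet=False):
    "tool-axis shift to world P; rotation vector (deg) to down-pointing yaw a (deg)"
    s=manip.get_state(); M=rot(s['ee_rot'])
    r=M.T@(np.array(P)-s['position'])
    print('pos',np.round(s['position'],4),'yaw',round(np.degrees(np.arctan2(M[1,0],M[0,0])),2),'z',np.round(M[:,2],4),'F',np.round(s['contact_force'],1),'w',round(s['width'],4),'t',s['clock'])
    print('shift mm',np.round(r*1e3,1))
    if a is not None:
        a=np.radians(a);G=np.array([[np.cos(a),np.sin(a),0],[np.sin(a),-np.cos(a),0],[0,0,-1]]).T.T
        print('rotvec',np.round(np.degrees(R.from_matrix(M.T@G).as_rotvec()),2))
E
python3 - <<'E'
from h import *
np.set_printoptions(precision=4,suppress=True)
T=load('top0');S=load('scene0')
print('tip top tri',tri(T,[[217.6,202.3]],S,[[229.3,230.3]]), plane(T,[[217.6,202.3]],.067))
g=T['frame'].astype(float).mean(2)
for v in(151,154,157,160): print(v,'L',g[v,273:284].astype(int),'R',g[v,372:382].astype(int))
for u in(285,300,315,330,360,370): print(u,'far',g[140:151,u].astype(int),'near',g[157:168,u].astype(int))
delta([.4655,.311,.231],156.3)
E
```

```text
tip top tri [[0.4661 0.3104 0.067  0.0029]] [[0.467  0.3115 0.067 ]]
151 L [142 112  87  85  99 167 193 195 198 203 206] R [207 207 208 208 206 116  59 113 116 119]
154 L [148 119  96  98  95 165 192 195 198 204 206] R [121 120  99  40  14  22  53 121 126 126]
157 L [146 143 140 134 129 171 193 196 200 205 208] R [203 204 204 203 203 136  69 126 134 131]
160 L [145 142 139 134 130 156 196 193 166 165 174] R [184 184 183 213 216 125  65 134 138 136]
285 far [ 82  78  81  82  84  93 163 221 213 206 204] near [208 208 204 190 178 127 127 126 128 128 125]
300 far [ 94  96 118 162 163 154 150 214 213 207 205] near [207 209 202 188 189 126 128 130 131 130 126]
315 far [ 92  89  90  90  90  90 145 207 184 207 207] near [204 209 199 171 184 138 152 152 153 154 152]
330 far [ 87  86  88  90  88  83 155 215 175 199 199] near [199 197 191 177 209 134 154 153 155 153 148]
360 far [ 92  92  98 125 140 142 164 206 170 203 203] near [203 203 201 189 196 114 148 148 147 149 150]
370 far [141 130 132 141 158 159 163 171 187 203 203] near [203 204 199 184 205 116 149 156 154 151 153]
pos [ 0.2431 -0.5206  0.2305] yaw 25.03 z [-0.0005  0.0016 -1.    ] F [-0.  -1.2  0.9] w 0.0854 t 0.1
shift mm [ 553.3 -659.4    0.8]
rotvec [  -0.03   -0.12 -131.27]
```

```bash
python3 - <<'E'
from h import *
np.set_printoptions(precision=4,suppress=True)
T=load('top0');S=load('scene0')
print('far top',plane(T,[[285,146],[330,145.9]],.13),'near bottom',plane(T,[[285,161.6],[330,161.6],[370,161.6]],.10))
print('ends',plane(T,[[277.6,154],[376.6,154],[378.5,154]],.13))
# scene: near top & bottom edge of front face
g=S['frame'].astype(int)
for u in(262,275,288,310): print(u,g[155:205,u].mean(1).astype(int))
E
```

```text
far top [[ 0.6309  0.112   0.13  ]
 [ 0.6319 -0.0191  0.13  ]] near bottom [[ 0.5884  0.1097  0.1   ]
 [ 0.5891 -0.0243  0.1   ]
 [ 0.5897 -0.1439  0.1   ]]
ends [[ 0.6074  0.1335  0.13  ]
 [ 0.609  -0.1552  0.13  ]
 [ 0.609  -0.1607  0.13  ]]
262 [119 161 185 190 186 169 123  89  75  64  61  60  61  69 118 194 239 250
 250 250 250 250 243 220 216 216 213 212 212 212 204 171 117 108 107 106
 106 107 106 106 103 104 103 105 106 104 106 104 105 104]
275 [ 86  88  88  86  79  66  62  62  62  72 116 149 209 247 250 250 250 250
 244 222 215 215 213 212 210 211 203 166 127 152 172 185 197 202 201 197
 193 195 196 170 126 121  95  97 135 147 105  98 101 135]
288 [105  99 129 145  68  53  83 102 101 141 216 229 235 248 237 213 213 215
 214 212 211 213 209 178 139 163 175 185 200 202 200 197 182 151 115 110
 103  80  74  75  80  87  93 102 144 191 207 210 210 208]
310 [124 163 228 252 246 218 241 245 235 213 210 209 208 208 208 207 183 150
 182 187 193 199 202 200 201 202 205 204 194 179 173 165 163 166 165 159
 138 142 182 194 193 191 186 182 179 176 170 159 129  83]
```

```bash
python3 -m pendant '[{"dx":0.026,"dy":-0.031},{"dx":0.026,"dy":-0.031},{"dx":0.026,"dy":-0.031},{"dx":0.026,"dy":-0.031},{"dx":0.026,"dy":-0.031},{"dx":0.026,"dy":-0.031},{"dx":0.026,"dy":-0.031},{"dx":0.026,"dy":-0.031},{"dx":0.026,"dy":-0.031},{"dx":0.026,"dy":-0.031},{"dx":0.026,"dy":-0.031},{"dx":0.026,"dy":-0.031}]'
python3 -m pendant '[{"dx":0.026,"dy":-0.031},{"dx":0.026,"dy":-0.031},{"dx":0.026,"dy":-0.031},{"dx":0.026,"dy":-0.031},{"dx":0.026,"dy":-0.031},{"dx":0.026,"dy":-0.031},{"dx":0.026,"dy":-0.031},{"dx":0.026,"dy":-0.031},{"dx":0.026,"dy":-0.031},{"rz":0},{"rz":0}]'
python3 -m pendant '[{"rz":-7},{"rz":-7},{"rz":-7},{"rz":-7},{"rz":-7},{"rz":-7},{"rz":-7},{"rz":-7},{"rz":-7},{"rz":-7},{"rz":-7},{"rz":-7}]'
python3 -m pendant '[{"rz":-7},{"rz":-7},{"rz":-7},{"rz":-7},{"rz":-7},{"rz":-7},{"rz":-5.3},{"rz":0},{"rz":0}]'
python3 -c "
from h import *
delta([.4662,.311,.12],156.3)"
```

```text
pos [ 0.2431 -0.5206  0.2305] yaw 25.03 z [-5.0e-04  1.6e-03 -1.0e+00] F [-0.  -1.2  0.9] w 0.0854 t 0.1
shift mm [ 553.9 -658.9  111.8]
rotvec [-3.0000e-02 -1.2000e-01 -1.3127e+02]invalid input
invalid input
invalid input
invalid input
```

```bash
python3 -m pendant '[{"dx":0.026,"dy":-0.031,"dz":0,"rx":0,"ry":0,"rz":0,"hand":0.085}]'; python3 -m pendant '[{"dx":0.026,"dy":-0.031,"dz":0,"rx":0,"ry":0,"rz":0}]';python3 -m pendant '[{"dx":0.026,"dy":-0.031,"hand":0.085}]'
```

```text
clock: 0.18
position: [0.2527, -0.4879, 0.2301]
ee_rot: [0.002, 0.977, 0.215, -0.001]
contact_force: [1.4, -0.6, 0.8]
width: 0.0851
gripper_force: 0.0invalid input
invalid input
```

All seven keys are required in each row.

```bash
python3 -m pendant '[{"dx":0.026,"dy":-0.031,"dz":0,"rx":0,"ry":0,"rz":0,"hand":0.085},{"dx":0.026,"dy":-0.031,"dz":0,"rx":0,"ry":0,"rz":0,"hand":0.085},{"dx":0.026,"dy":-0.031,"dz":0,"rx":0,"ry":0,"rz":0,"hand":0.085},{"dx":0.026,"dy":-0.031,"dz":0,"rx":0,"ry":0,"rz":0,"hand":0.085},{"dx":0.026,"dy":-0.031,"dz":0,"rx":0,"ry":0,"rz":0,"hand":0.085},{"dx":0.026,"dy":-0.031,"dz":0,"rx":0,"ry":0,"rz":0,"hand":0.085},{"dx":0.026,"dy":-0.031,"dz":0,"rx":0,"ry":0,"rz":0,"hand":0.085},{"dx":0.026,"dy":-0.031,"dz":0,"rx":0,"ry":0,"rz":0,"hand":0.085},{"dx":0.026,"dy":-0.031,"dz":0,"rx":0,"ry":0,"rz":0,"hand":0.085},{"dx":0.026,"dy":-0.031,"dz":0,"rx":0,"ry":0,"rz":0,"hand":0.085}]'
python3 -m pendant '[{"dx":0.026,"dy":-0.031,"dz":0,"rx":0,"ry":0,"rz":0,"hand":0.085},{"dx":0.026,"dy":-0.031,"dz":0,"rx":0,"ry":0,"rz":0,"hand":0.085},{"dx":0.026,"dy":-0.031,"dz":0,"rx":0,"ry":0,"rz":0,"hand":0.085},{"dx":0.026,"dy":-0.031,"dz":0,"rx":0,"ry":0,"rz":0,"hand":0.085},{"dx":0.026,"dy":-0.031,"dz":0,"rx":0,"ry":0,"rz":0,"hand":0.085},{"dx":0.026,"dy":-0.031,"dz":0,"rx":0,"ry":0,"rz":0,"hand":0.085},{"dx":0.026,"dy":-0.031,"dz":0,"rx":0,"ry":0,"rz":0,"hand":0.085},{"dx":0.026,"dy":-0.031,"dz":0,"rx":0,"ry":0,"rz":0,"hand":0.085},{"dx":0.026,"dy":-0.031,"dz":0,"rx":0,"ry":0,"rz":0,"hand":0.085},{"dx":0.026,"dy":-0.031,"dz":0,"rx":0,"ry":0,"rz":0,"hand":0.085}]'
python3 -m pendant '[{"dx":0,"dy":0,"dz":0,"rx":0,"ry":0,"rz":-7,"hand":0.085},{"dx":0,"dy":0,"dz":0,"rx":0,"ry":0,"rz":-7,"hand":0.085},{"dx":0,"dy":0,"dz":0,"rx":0,"ry":0,"rz":-7,"hand":0.085},{"dx":0,"dy":0,"dz":0,"rx":0,"ry":0,"rz":-7,"hand":0.085},{"dx":0,"dy":0,"dz":0,"rx":0,"ry":0,"rz":-7,"hand":0.085},{"dx":0,"dy":0,"dz":0,"rx":0,"ry":0,"rz":-7,"hand":0.085},{"dx":0,"dy":0,"dz":0,"rx":0,"ry":0,"rz":-7,"hand":0.085},{"dx":0,"dy":0,"dz":0,"rx":0,"ry":0,"rz":-7,"hand":0.085},{"dx":0,"dy":0,"dz":0,"rx":0,"ry":0,"rz":-7,"hand":0.085}]'
python3 -m pendant '[{"dx":0,"dy":0,"dz":0,"rx":0,"ry":0,"rz":-7,"hand":0.085},{"dx":0,"dy":0,"dz":0,"rx":0,"ry":0,"rz":-7,"hand":0.085},{"dx":0,"dy":0,"dz":0,"rx":0,"ry":0,"rz":-7,"hand":0.085},{"dx":0,"dy":0,"dz":0,"rx":0,"ry":0,"rz":-7,"hand":0.085},{"dx":0,"dy":0,"dz":0,"rx":0,"ry":0,"rz":-7,"hand":0.085},{"dx":0,"dy":0,"dz":0,"rx":0,"ry":0,"rz":-7,"hand":0.085},{"dx":0,"dy":0,"dz":0,"rx":0,"ry":0,"rz":-7,"hand":0.085},{"dx":0,"dy":0,"dz":0,"rx":0,"ry":0,"rz":-7,"hand":0.085},{"dx":0,"dy":0,"dz":0,"rx":0,"ry":0,"rz":-5.3,"hand":0.085},{"dx":0,"dy":0,"dz":0,"rx":0,"ry":0,"rz":0,"hand":0.085}]'
python3 -c "
from h import *
delta([.4662,.311,.12],156.3)"
```

```text
clock: 1.02
position: [0.3578, -0.0891, 0.2312]
ee_rot: [0.0, 0.976, 0.216, 0.0]
contact_force: [1.4, 0.0, -0.3]
width: 0.0849
gripper_force: 0.0
clock: 1.85
position: [0.4623, 0.3019, 0.2308]
ee_rot: [0.0, 0.976, 0.217, -0.0]
contact_force: [-0.7, -1.1, -0.2]
width: 0.0852
gripper_force: 0.0
clock: 2.6
position: [0.4623, 0.2997, 0.2307]
ee_rot: [-0.0, 0.717, 0.697, -0.001]
contact_force: [-0.4, 0.2, 0.5]
width: 0.0851
gripper_force: 0.0
clock: 3.43
position: [0.4623, 0.2997, 0.2308]
ee_rot: [-0.0, 0.264, 0.965, -0.0]
contact_force: [-0.0, 0.2, -0.4]
width: 0.0848
gripper_force: 0.0
pos [0.4623 0.2997 0.2308] yaw 149.41 z [-9.e-04 -5.e-04 -1.e+00] F [-0.   0.2 -0.4] w 0.0848 t 3.4333
shift mm [  2.3  11.8 110.8]
rotvec [-0.05 -0.03 -6.89]
```

```bash
python3 -m pendant '[{"dx":0.0023,"dy":0.0118,"dz":0,"rx":0,"ry":0,"rz":-6.9,"hand":0.06},{"dx":0,"dy":0,"dz":0.04,"rx":0,"ry":0,"rz":0,"hand":0.06},{"dx":0,"dy":0,"dz":0.04,"rx":0,"ry":0,"rz":0,"hand":0.06},{"dx":0,"dy":0,"dz":0.031,"rx":0,"ry":0,"rz":0,"hand":0.06},{"dx":0,"dy":0,"dz":0,"rx":0,"ry":0,"rz":0,"hand":0.06},{"dx":0,"dy":0,"dz":0,"rx":0,"ry":0,"rz":0,"hand":0.06}]'
python3 - <<'E'
from h import *
delta([.4662,.311,.027],156.3)
S=shot('scene','s1');T=shot('top','t1')
s=manip.get_state()
print(proj(S,[[.4662,.311,.067],s['position']]),proj(T,[[.4662,.311,.067],s['position']]))
a=S['frame'][180:285,170:310,::-1]; b=T['frame'][150:255,150:290,::-1]
cv2.imwrite('pics/v1.png',np.hstack([cv2.resize(x,(400,300),interpolation=cv2.INTER_CUBIC) for x in(a,b)]))
E
```

```text
clock: 3.93
position: [0.4655, 0.3106, 0.119]
ee_rot: [-0.002, 0.207, 0.978, -0.001]
contact_force: [0.2, 0.2, 0.3]
width: 0.0597
gripper_force: 0.0
pos [0.4655 0.3106 0.119 ] yaw 156.13 z [-0.0038 -0.002  -1.    ] F [0.2 0.2 0.3] w 0.0597 t 3.9333
shift mm [-0.7  0.9 92. ]
rotvec [-0.19 -0.15 -0.17]
[[228.54293518 230.35336033]
 [227.01901896 211.2712202 ]] [[217.77448066 202.56355282]
 [215.93277579 201.80872973]]
```

View pics/v1.png

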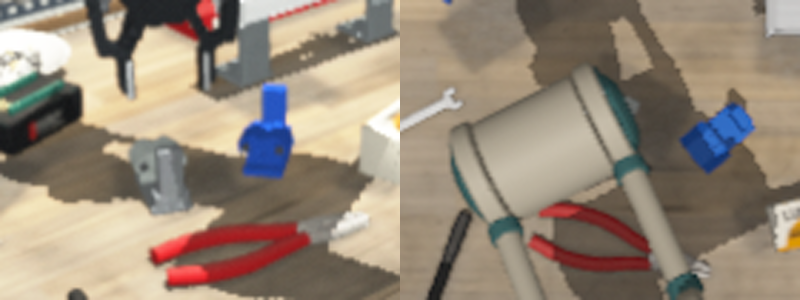

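```bash
python3 -m pendant '[{"dx":-0.0005,"dy":0.001,"dz":0.03,"rx":0,"ry":0,"rz":-0.2,"hand":0.06},{"dx":0,"dy":0,"dz":0.03,"rx":0,"ry":0,"rz":0,"hand":0.06},{"dx":0,"dy":0,"dz":0.02,"rx":0,"ry":0,"rz":0,"hand":0.06},{"dx":0,"dy":0,"dz":0.011,"rx":0,"ry":0,"rz":0,"hand":0.06},{"dx":0,"dy":0,"dz":0,"rx":0,"ry":0,"rz":0,"hand":0.06},{"dx":0,"dy":0,"dz":0,"rx":0,"ry":0,"rz":0,"hand":0.06}]'
python3 -c "
from h import *
delta([.4662,.311,.027],156.3)"
python3 -m pendant '[{"dx":0,"dy":0,"dz":0,"rx":0,"ry":0,"rz":0,"hand":0.03},{"dx":0,"dy":0,"dz":0,"rx":0,"ry":0,"rz":0,"hand":0.03},{"dx":0,"dy":0,"dz":0,"rx":0,"ry":0,"rz":0,"hand":0.025},{"dx":0,"dy":0,"dz":0,"rx":0,"ry":0,"rz":0,"hand":0.015},{"dx":0,"dy":0,"dz":0,"rx":0,"ry":0,"rz":0,"hand":0.015},{"dx":0,"dy":0,"dz":0,"rx":0,"ry":0,"rz":0,"hand":0.01},{"dx":0,"dy":0,"dz":0,"rx":0,"ry":0,"rz":0,"hand":0.01},{"dx":0,"dy":0,"dz":0,"rx":0,"ry":0,"rz":0,"hand":0.01}]' 90
python3 -c "
from h import *
delta([.4662,.311,.027],156.3)"
```

```text
clock: 4.53
position: [0.4691, 0.3126, 0.031]
ee_rot: [0.001, 0.204, 0.979, 0.001]
contact_force: [0.3, -0.4, 0.2]
width: 0.0602
gripper_force: 0.0
pos [0.4691 0.3126 0.031 ] yaw 156.4 z [ 0.0029  0.0014 -1.    ] F [ 0.3 -0.4  0.2] w 0.0602 t 4.5333
shift mm [ 2.  -2.6  4. ]
rotvec [0.14 0.12 0.1 ]
clock: 5.2
position: [0.4685, 0.3124, 0.031]
ee_rot: [0.001, 0.204, 0.979, 0.001]
contact_force: [0.3, -0.0, 6.1]
width: 0.0231
gripper_force: 88.5
pos [0.4685 0.3124 0.031 ] yaw 156.43 z [ 0.0027  0.0013 -1.    ] F [ 0.3 -0.   6.1] w 0.0231 t 5.2
shift mm [ 1.6 -2.2  4. ]
rotvec [0.13 0.11 0.13]
```

```bash
python3 -m pendant '[{"dx":0,"dy":0,"dz":-0.01,"rx":0,"ry":0,"rz":0,"hand":0.01},{"dx":0,"dy":0,"dz":-0.03,"rx":0,"ry":0,"rz":0,"hand":0.01},{"dx":0,"dy":0,"dz":-0.03,"rx":0,"ry":0,"rz":0,"hand":0.01},{"dx":0,"dy":0,"dz":-0.01,"rx":0,"ry":0,"rz":0,"hand":0.01},{"dx":0,"dy":0,"dz":0,"rx":0,"ry":0,"rz":-5,"hand":0.01},{"dx":0,"dy":0,"dz":0,"rx":0,"ry":0,"rz":-5,"hand":0.01},{"dx":0,"dy":0,"dz":0,"rx":0,"ry":0,"rz":-5,"hand":0.01},{"dx":0,"dy":0,"dz":0,"rx":0,"ry":0,"rz":-5,"hand":0.01},{"dx":0,"dy":0,"dz":0,"rx":0,"ry":0,"rz":-4,"hand":0.01},{"dx":0,"dy":0,"dz":0,"rx":0,"ry":0,"rz":0,"hand":0.01},{"dx":0,"dy":0,"dz":0,"rx":0,"ry":0,"rz":0,"hand":0.01}]'
python3 -c "
from h import *
delta([.5615,.205,.1105],180.3)"
```

```text
clock: 6.12
position: [0.4669, 0.3116, 0.1087]
ee_rot: [-0.001, -0.003, 1.0, -0.0]
contact_force: [-0.2, -0.3, -2.2]
width: 0.0229
gripper_force: 88.8
pos [0.4669 0.3116 0.1087] yaw -179.68 z [-1.2e-03 -7.0e-04 -1.0e+00] F [-0.2 -0.3 -2.2] w 0.0229 t 6.1167
shift mm [ -94.  -107.1   -1.8]
rotvec [-0.04 -0.07  0.02]
```

```bash
python3 -m pendant '[{"dx":-0.019,"dy":-0.021,"dz":0,"rx":0,"ry":0,"rz":0,"hand":0.01},{"dx":-0.025,"dy":-0.0285,"dz":0,"rx":0,"ry":0,"rz":0,"hand":0.01},{"dx":-0.025,"dy":-0.0285,"dz":0,"rx":0,"ry":0,"rz":0,"hand":0.01},{"dx":-0.025,"dy":-0.029,"dz":-0.0015,"rx":0,"ry":0,"rz":0,"hand":0.01},{"dx":0,"dy":0,"dz":0,"rx":0,"ry":0,"rz":0,"hand":0.01},{"dx":0,"dy":0,"dz":0,"rx":0,"ry":0,"rz":0,"hand":0.01},{"dx":0,"dy":0,"dz":0,"rx":0,"ry":0,"rz":0,"hand":0.01}]'
python3 - <<'E'
from h import *
delta([.5615,.205,.1105],180.3)
S=shot('scene','s2');T=shot('top','t2')
def crop(im,x,y,w,h):
    c=cv2.resize(np.ascontiguousarray(im['frame'][y:y+h,x:x+w,::-1]),(800,int(800*h/w)),interpolation=cv2.INTER_CUBIC);s=800/w
    for u in range(x-x%5+5,x+w,5):
        cv2.line(c,(int((u+.5-x)*s),0),(int((u+.5-x)*s),5),(0,0,255),1)
        if u%10==0: cv2.putText(c,str(u),(int((u+.5-x)*s)-8,15),0,.35,(0,0,255),1)
    for v in range(y-y%5+5,y+h,5):
        cv2.line(c,(0,int((v+.5-y)*s)),(5,int((v+.5-y)*s)),(0,0,255),1); cv2.putText(c,str(v),(6,int((v+.5-y)*s)+4),0,.35,(0,0,255),1)
    return c
cv2.imwrite('pics/v2.png',np.vstack([crop(S,210,150,120,45),crop(T,235,130,120,45)]))
E
```

```text
clock: 6.7
position: [0.5616, 0.2053, 0.1102]
ee_rot: [-0.001, -0.003, 1.0, 0.0]
contact_force: [-0.5, -0.0, -2.7]
width: 0.0228
gripper_force: 89.4
pos [0.5616 0.2053 0.1102] yaw -179.7 z [-2.e-03  1.e-04 -1.e+00] F [-0.5 -0.  -2.7] w 0.0228 t 6.7
shift mm [ 0.1 -0.3 -0.3]
rotvec [ 0.01 -0.11  0.  ]
```

View pics/v2.png

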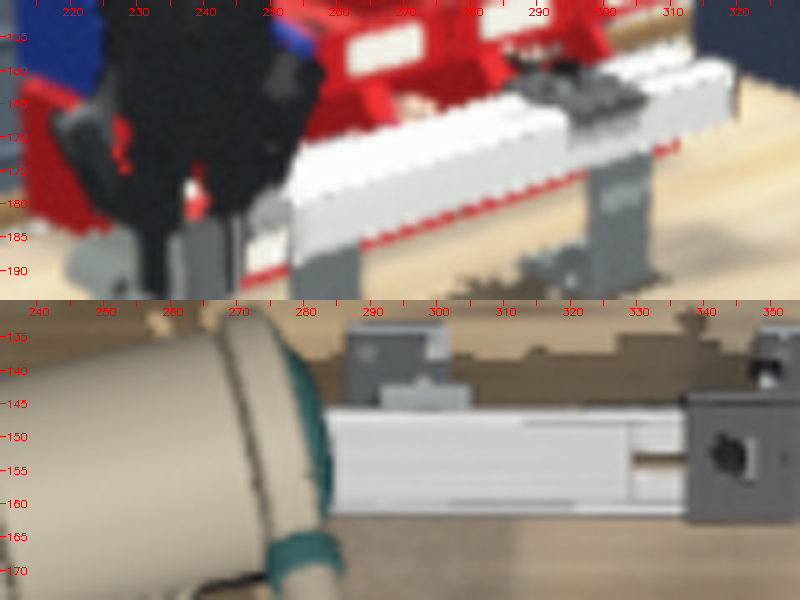

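The arm hides the head from above. In the scene view the head shows at about (222,187), so I'll overlay the expected trolley points there as a check.

```bash
python3 - <<'E'
from h import *
S=load('s2')
x,y,w,h=200,165,80,60; s=10
c=cv2.resize(np.ascontiguousarray(S['frame'][y:y+h,x:x+w,::-1]),(800,600),interpolation=cv2.INTER_CUBIC)
o=np.array([.6101,.2053,.0792])
def box(x0,x1,y0,y1,z0,z1,col,o):
    P=np.array([[a,b,d] for d in(z0,z1) for a,b in((x0,y0),(x1,y0),(x1,y1),(x0,y1))])/1e3+o
    q=((proj(S,P)+.5-[x,y])*s).astype(int)
    for i in range(4):
        for a,b in((i,(i+1)%4),(i+4,(i+1)%4+4),(i,i+4)): cv2.line(c,tuple(map(int,q[a])),tuple(map(int,q[b])),col,1)
box(-16.5,16.5,-25,25,26,45,(0,255,0),o)
box(-57,18,-20,20,0,8,(255,255,0),o)
box(-57,-43,-12,12,22,67,(255,0,255),o)
box(-22,22,-140,140,100,130,(0,0,255),np.array([.610,-.016,0]))
box(-22,22,140,149,100,130,(0,128,255),np.array([.610,-.016,0]))
cv2.imwrite('pics/v3.png',c)
E
```

```text
(no output)
```

View pics/v3.png

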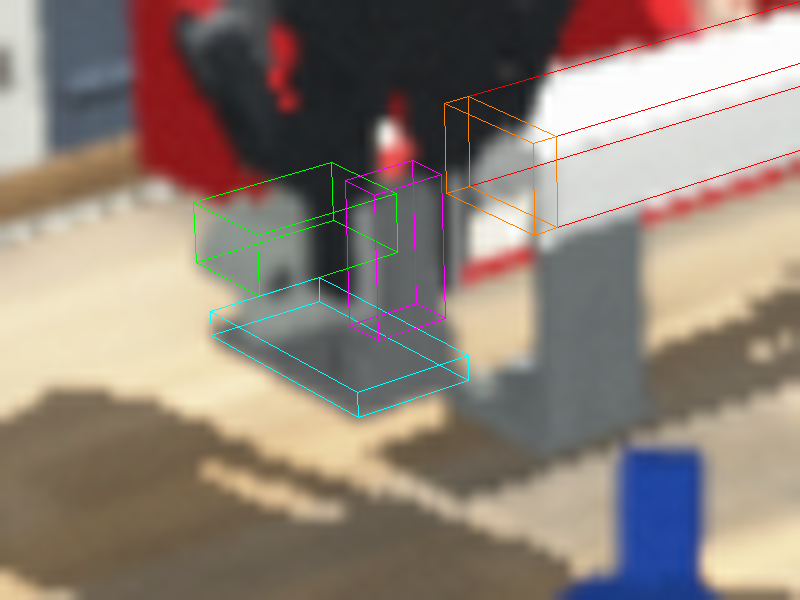

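```bash
python3 - <<'E'
from h import *
S=load('scene0')
ys=np.linspace(-.15,.13,200)
for xe in(.585,.588,.591):
  for z in(.1,.13):
    q=proj(S,np.c_[np.full(200,xe)-.005*ys,ys,np.full(200,z)])
    i=np.argsort(q[:,0]); print(xe,z,np.round(np.interp([262,275,288,310],q[i,0],q[i,1]),2))
print('actual bot 186.0 182.1 178.3 171.5 ; top 177.6 173.1 169.2 163.3')
# front end column of rail near face
g=S['frame'].astype(int)
for v in(180,182,184): print(v,g[v,246:264].mean(1))
print(proj(S,[[.588,.124,.13],[.588,.133,.13],[.588,.124,.1],[.588,.133,.1]]))
E
```

```text
0.585 0.1 [185.68 181.51 177.33 170.26]
0.585 0.13 [176.58 172.62 168.67 161.98]
0.588 0.1 [185.2  181.03 176.87 169.82]
0.588 0.13 [176.12 172.17 168.23 161.56]
0.591 0.1 [184.72 180.57 176.41 169.39]
0.591 0.13 [175.67 171.73 167.79 161.14]
actual bot 186.0 182.1 178.3 171.5 ; top 177.6 173.1 169.2 163.3
180 [169.         177.         166.         159.         159.
 160.33333333 164.         173.33333333 238.66666667 230.
 223.33333333 222.33333333 217.66666667 215.33333333 216.33333333
 216.33333333 216.33333333 215.66666667]
182 [168.         173.33333333 166.33333333 151.33333333 152.33333333
 153.66666667 153.         157.66666667 188.66666667 199.33333333
 210.66666667 213.33333333 214.         213.33333333 212.33333333
 211.66666667 212.         211.66666667]
184 [154.66666667 156.33333333 158.66666667 158.66666667 156.66666667
 165.33333333 190.66666667 171.66666667 190.66666667 199.66666667
 208.66666667 212.         212.66666667 211.66666667 212.
 211.66666667 212.         210.66666667]
[[255.1388921  178.11462737]
 [252.80254487 178.81792918]
 [255.2494243  187.2665596 ]
 [252.93567296 188.00089282]]
```

```bash
python3 -m pendant '[{"dx":0.001,"dy":-0.02,"dz":0.001,"rx":0,"ry":0,"rz":0,"hand":0.01},{"dx":0,"dy":-0.02,"dz":0,"rx":0,"ry":0,"rz":0,"hand":0.01},{"dx":0,"dy":-0.003,"dz":0,"rx":0,"ry":0,"rz":0,"hand":0.01},{"dx":0,"dy":-0.003,"dz":0,"rx":0,"ry":0,"rz":0,"hand":0.01},{"dx":0,"dy":0,"dz":0,"rx":0,"ry":0,"rz":0,"hand":0.01}]'
python3 - <<'E'
from h import *
delta([.5605,.135,.1095],180.3)
S=shot('scene','s3')
x,y,w,h=210,155,80,60
cv2.imwrite('pics/v4.png',cv2.resize(S['frame'][y:y+h,x:x+w,::-1],(800,600),interpolation=cv2.INTER_CUBIC))
E
```

```text
clock: 7.22
position: [0.5612, 0.1601, 0.1099]
ee_rot: [0.0, -0.004, 1.0, 0.0]
contact_force: [-0.0, -0.5, -3.0]
width: 0.023
gripper_force: 89.5
pos [0.5612 0.1601 0.1099] yaw -179.56 z [ 1.e-04  3.e-04 -1.e+00] F [-0.  -0.5 -3. ] w 0.023 t 7.2167
shift mm [  0.9 -25.1   0.4]
rotvec [0.02 0.   0.14]
```

View pics/v4.png

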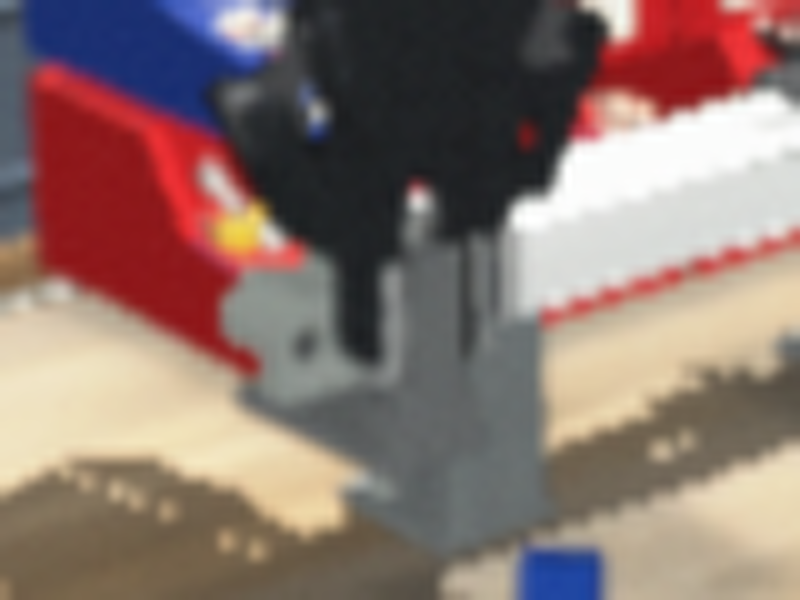

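The head is just short of the mouth and the fingers hide most of the fit. I'll enter in small steps, guided by force.

```bash
python3 -m pendant '[{"dx":0.0005,"dy":-0.003,"dz":0.0003,"rx":0,"ry":0,"rz":0,"hand":0.01},{"dx":0,"dy":-0.003,"dz":0,"rx":0,"ry":0,"rz":0,"hand":0.01},{"dx":0,"dy":-0.002,"dz":0,"rx":0,"ry":0,"rz":0,"hand":0.01},{"dx":0,"dy":0,"dz":0,"rx":0,"ry":0,"rz":0,"hand":0.01}]'
python3 -m pendant '[{"dx":0,"dy":-0.003,"dz":0,"rx":0,"ry":0,"rz":0,"hand":0.01},{"dx":0,"dy":-0.003,"dz":0,"rx":0,"ry":0,"rz":0,"hand":0.01},{"dx":0,"dy":0,"dz":0,"rx":0,"ry":0,"rz":0,"hand":0.01}]'
```

```text
clock: 7.6
position: [0.5612, 0.1514, 0.1095]
ee_rot: [-0.0, -0.004, 1.0, -0.0]
contact_force: [1.1, -0.4, -2.4]
width: 0.0228
gripper_force: 89.6
clock: 7.85
position: [0.5612, 0.1449, 0.1095]
ee_rot: [-0.0, -0.004, 1.0, -0.0]
contact_force: [-0.5, 0.6, -2.1]
width: 0.0228
gripper_force: 89.6
```

```bash
python3 -m pendant '[{"dx":0,"dy":-0.004,"dz":0,"rx":0,"ry":0,"rz":0,"hand":0.01},{"dx":0,"dy":-0.004,"dz":0,"rx":0,"ry":0,"rz":0,"hand":0.01},{"dx":0,"dy":0,"dz":0,"rx":0,"ry":0,"rz":0,"hand":0.01}]'
python3 -m pendant '[{"dx":0,"dy":-0.004,"dz":0,"rx":0,"ry":0,"rz":0,"hand":0.01},{"dx":0,"dy":-0.004,"dz":0,"rx":0,"ry":0,"rz":0,"hand":0.01},{"dx":0,"dy":0,"dz":0,"rx":0,"ry":0,"rz":0,"hand":0.01}]'
python3 -c "
from h import *
delta([.5605,.05,.1095],180.3)"
```

```text
clock: 8.1
position: [0.5613, 0.1366, 0.1095]
ee_rot: [-0.0, -0.003, 1.0, -0.0]
contact_force: [0.3, -0.8, -3.0]
width: 0.0226
gripper_force: 89.6
clock: 8.35
position: [0.5613, 0.1287, 0.1095]
ee_rot: [-0.0, -0.003, 1.0, -0.0]
contact_force: [-0.7, 1.0, -2.0]
width: 0.0227
gripper_force: 89.6
pos [0.5613 0.1287 0.1095] yaw -179.6 z [-1.e-04 -6.e-04 -1.e+00] F [-0.7  1.  -2. ] w 0.0227 t 8.35
shift mm [  1.4 -78.7   0. ]
rotvec [-0.04 -0.01  0.1 ]
```

```bash
python3 -m pendant '[{"dx":0,"dy":-0.008,"dz":0,"rx":0,"ry":0,"rz":0,"hand":0.01},{"dx":0,"dy":-0.01,"dz":0,"rx":0,"ry":0,"rz":0,"hand":0.01},{"dx":0,"dy":-0.01,"dz":0,"rx":0,"ry":0,"rz":0,"hand":0.01},{"dx":0,"dy":-0.01,"dz":0,"rx":0,"ry":0,"rz":0,"hand":0.01},{"dx":0,"dy":0,"dz":0,"rx":0,"ry":0,"rz":0,"hand":0.01}]'
python3 -m pendant '[{"dx":0,"dy":-0.01,"dz":0,"rx":0,"ry":0,"rz":0,"hand":0.01},{"dx":0,"dy":-0.01,"dz":0,"rx":0,"ry":0,"rz":0,"hand":0.01},{"dx":0,"dy":-0.01,"dz":0,"rx":0,"ry":0,"rz":0,"hand":0.01},{"dx":0,"dy":-0.01,"dz":0,"rx":0,"ry":0,"rz":0,"hand":0.01},{"dx":0,"dy":-0.01,"dz":0,"rx":0,"ry":0,"rz":0,"hand":0.01},{"dx":0,"dy":0,"dz":0,"rx":0,"ry":0,"rz":0,"hand":0.01}]'
python3 - <<'E'
from h import *
delta([.5605,0,.1095],180.3)
S=shot('scene','s5');T=shot('top','t5')
a=cv2.resize(S['frame'][150:210,230:330,::-1],(800,480)[:2],interpolation=cv2.INTER_CUBIC)
cv2.imwrite('pics/v5.png',a)
E
```

```text
clock: 8.77
position: [0.5615, 0.089, 0.1094]
ee_rot: [-0.0, -0.003, 1.0, -0.001]
contact_force: [0.3, 0.1, -2.1]
width: 0.0226
gripper_force: 89.6
clock: 9.27
position: [0.5615, 0.0392, 0.1094]
ee_rot: [-0.001, -0.003, 1.0, -0.001]
contact_force: [-1.9, 0.6, -2.2]
width: 0.0228
gripper_force: 89.7
pos [0.5615 0.0392 0.1094] yaw -179.67 z [-0.0012 -0.0014 -1.    ] F [-1.9  0.6 -2.2] w 0.0228 t 9.2667
shift mm [  1.3 -39.2  -0. ]
rotvec [-0.08 -0.07  0.03]
```

View pics/v5.png

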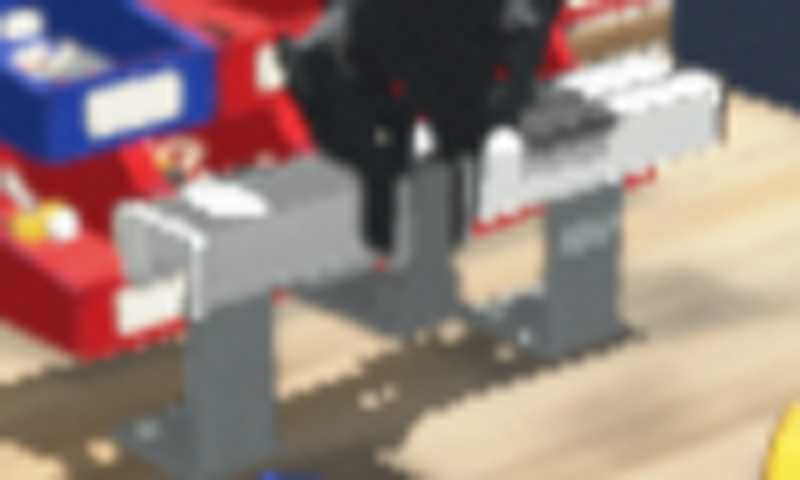

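The trolley head is in the channel, with nothing outside it and the hook hanging below. Now I'll go on slowly towards the keeper.

```bash
python3 -m pendant '[{"dx":0.0004,"dy":-0.008,"dz":0,"rx":0,"ry":0,"rz":0,"hand":0.01},{"dx":0.0003,"dy":-0.008,"dz":0,"rx":0,"ry":0,"rz":0,"hand":0.01},{"dx":0,"dy":-0.008,"dz":0,"rx":0,"ry":0,"rz":0,"hand":0.01},{"dx":0,"dy":-0.008,"dz":0,"rx":0,"ry":0,"rz":0,"hand":0.01},{"dx":0,"dy":0,"dz":0,"rx":0,"ry":0,"rz":0,"hand":0.01}]'
python3 -m pendant '[{"dx":0,"dy":-0.004,"dz":0,"rx":0,"ry":0,"rz":0,"hand":0.01},{"dx":0,"dy":-0.004,"dz":0,"rx":0,"ry":0,"rz":0,"hand":0.01},{"dx":0,"dy":0,"dz":0,"rx":0,"ry":0,"rz":0,"hand":0.01}]'
python3 -m pendant '[{"dx":0,"dy":-0.004,"dz":0,"rx":0,"ry":0,"rz":0,"hand":0.01},{"dx":0,"dy":-0.004,"dz":0,"rx":0,"ry":0,"rz":0,"hand":0.01},{"dx":0,"dy":0,"dz":0,"rx":0,"ry":0,"rz":0,"hand":0.01}]'
```

```text
clock: 9.78
position: [0.5614, 0.0077, 0.1094]
ee_rot: [-0.0, -0.003, 1.0, -0.001]
contact_force: [-0.9, -0.1, -2.5]
width: 0.0222
gripper_force: 89.6
clock: 10.03
position: [0.5614, 0.0008, 0.1094]
ee_rot: [-0.0, -0.004, 1.0, -0.0]
contact_force: [-2.6, 0.3, -3.3]
width: 0.0229
gripper_force: 89.6
clock: 10.28
position: [0.5614, -0.0071, 0.1094]
ee_rot: [-0.0, -0.004, 1.0, -0.0]
contact_force: [-2.8, -1.1, -3.0]
width: 0.0228
gripper_force: 89.6
```

```bash
python3 -m pendant '[{"dx":0.0007,"dy":-0.003,"dz":0,"rx":0,"ry":0,"rz":0,"hand":0.01},{"dx":0,"dy":-0.003,"dz":0,"rx":0,"ry":0,"rz":0,"hand":0.01},{"dx":0,"dy":0,"dz":0,"rx":0,"ry":0,"rz":0,"hand":0.01}]'
python3 -m pendant '[{"dx":0,"dy":-0.003,"dz":0,"rx":0,"ry":0,"rz":0,"hand":0.01},{"dx":0,"dy":-0.003,"dz":0,"rx":0,"ry":0,"rz":0,"hand":0.01},{"dx":0,"dy":0,"dz":0,"rx":0,"ry":0,"rz":0,"hand":0.01}]'
python3 -m pendant '[{"dx":0,"dy":-0.003,"dz":0,"rx":0,"ry":0,"rz":0,"hand":0.01},{"dx":0,"dy":-0.003,"dz":0,"rx":0,"ry":0,"rz":0,"hand":0.01},{"dx":0,"dy":0,"dz":0,"rx":0,"ry":0,"rz":0,"hand":0.01}]'
```

```text
clock: 10.53
position: [0.5614, -0.0131, 0.1096]
ee_rot: [0.0, -0.004, 1.0, -0.0]
contact_force: [-1.3, -0.4, -2.8]
width: 0.0228
gripper_force: 89.6
clock: 10.78
position: [0.5613, -0.0191, 0.1096]
ee_rot: [0.0, -0.004, 1.0, -0.0]
contact_force: [-1.5, -0.4, -3.2]
width: 0.0227
gripper_force: 89.6
clock: 11.03
position: [0.5613, -0.0251, 0.1096]
ee_rot: [0.0, -0.004, 1.0, -0.0]
contact_force: [-0.7, -0.4, -2.9]
width: 0.023
gripper_force: 89.6
```

```bash
python3 -m pendant '[{"dx":0.0002,"dy":-0.002,"dz":0,"rx":0,"ry":0,"rz":0,"hand":0.01},{"dx":0,"dy":-0.002,"dz":0,"rx":0,"ry":0,"rz":0,"hand":0.01},{"dx":0,"dy":0,"dz":0,"rx":0,"ry":0,"rz":0,"hand":0.01}]'
python3 -m pendant '[{"dx":0,"dy":-0.002,"dz":0,"rx":0,"ry":0,"rz":0,"hand":0.01},{"dx":0,"dy":-0.002,"dz":0,"rx":0,"ry":0,"rz":0,"hand":0.01},{"dx":0,"dy":0,"dz":0,"rx":0,"ry":0,"rz":0,"hand":0.01}]'
python3 -m pendant '[{"dx":0,"dy":-0.002,"dz":0,"rx":0,"ry":0,"rz":0,"hand":0.01},{"dx":0,"dy":-0.002,"dz":0,"rx":0,"ry":0,"rz":0,"hand":0.01},{"dx":0,"dy":0,"dz":0,"rx":0,"ry":0,"rz":0,"hand":0.01}]'
python3 -m pendant '[{"dx":0,"dy":-0.002,"dz":0,"rx":0,"ry":0,"rz":0,"hand":0.01},{"dx":0,"dy":-0.002,"dz":0,"rx":0,"ry":0,"rz":0,"hand":0.01},{"dx":0,"dy":0,"dz":0,"rx":0,"ry":0,"rz":0,"hand":0.01}]'
```

```text
clock: 11.28
position: [0.5613, -0.0289, 0.1096]
ee_rot: [0.0, -0.004, 1.0, -0.0]
contact_force: [-0.5, -0.1, -2.3]
width: 0.023
gripper_force: 89.6
clock: 11.53
position: [0.5612, -0.0329, 0.1096]
ee_rot: [0.0, -0.004, 1.0, -0.0]
contact_force: [-0.6, 0.3, -4.1]
width: 0.0229
gripper_force: 89.6
clock: 11.78
position: [0.561, -0.0367, 0.1094]
ee_rot: [-0.0, -0.004, 1.0, 0.0]
contact_force: [-0.9, -0.3, -3.5]
width: 0.0227
gripper_force: 89.5
clock: 12.03
position: [0.5607, -0.0395, 0.1093]
ee_rot: [-0.0, -0.004, 1.0, 0.001]
contact_force: [0.3, 3.3, -4.2]
width: 0.0228
gripper_force: 89.5
```

```bash
python3 -m pendant '[{"dx":0,"dy":-0.002,"dz":0,"rx":0,"ry":0,"rz":0,"hand":0.01},{"dx":0,"dy":-0.001,"dz":0,"rx":0,"ry":0,"rz":0,"hand":0.01},{"dx":0,"dy":0,"dz":0,"rx":0,"ry":0,"rz":0,"hand":0.01}]'
python3 -m pendant '[{"dx":0,"dy":-0.0015,"dz":0,"rx":0,"ry":0,"rz":0,"hand":0.01},{"dx":0,"dy":-0.0015,"dz":0,"rx":0,"ry":0,"rz":0,"hand":0.01},{"dx":0,"dy":0,"dz":0,"rx":0,"ry":0,"rz":0,"hand":0.01}]'
python3 -m pendant '[{"dx":0,"dy":-0.0015,"dz":0,"rx":0,"ry":0,"rz":0,"hand":0.01},{"dx":0,"dy":-0.0015,"dz":0,"rx":0,"ry":0,"rz":0,"hand":0.01},{"dx":0,"dy":0,"dz":0,"rx":0,"ry":0,"rz":0,"hand":0.01}]'
python3 -m pendant '[{"dx":0,"dy":-0.0015,"dz":0,"rx":0,"ry":0,"rz":0,"hand":0.01},{"dx":0,"dy":-0.0015,"dz":0,"rx":0,"ry":0,"rz":0,"hand":0.01},{"dx":0,"dy":0,"dz":0,"rx":0,"ry":0,"rz":0,"hand":0.01}]'
```

```text
clock: 12.28
position: [0.5607, -0.0421, 0.1093]
ee_rot: [-0.0, -0.004, 1.0, 0.001]
contact_force: [0.2, 5.1, -2.7]
width: 0.023
gripper_force: 89.5
clock: 12.53
position: [0.5607, -0.0454, 0.1093]
ee_rot: [-0.0, -0.004, 1.0, 0.001]
contact_force: [0.4, 3.2, -3.1]
width: 0.0227
gripper_force: 89.5
clock: 12.78
position: [0.561, -0.0504, 0.1094]
ee_rot: [-0.0, -0.004, 1.0, -0.001]
contact_force: [-0.6, 0.6, -5.2]
width: 0.0229
gripper_force: 89.4
clock: 13.03
position: [0.5612, -0.0538, 0.1094]
ee_rot: [-0.0, -0.004, 1.0, -0.001]
contact_force: [-0.6, -3.4, -5.2]
width: 0.0229
gripper_force: 89.4
```

```bash
python3 -m pendant '[{"dx":0,"dy":-0.001,"dz":0,"rx":0,"ry":0,"rz":0,"hand":0.01},{"dx":0,"dy":0,"dz":0,"rx":0,"ry":0,"rz":0,"hand":0.01}]'
python3 -m pendant '[{"dx":0,"dy":-0.001,"dz":0,"rx":0,"ry":0,"rz":0,"hand":0.01},{"dx":0,"dy":0,"dz":0,"rx":0,"ry":0,"rz":0,"hand":0.01}]'
python3 -m pendant '[{"dx":0,"dy":-0.001,"dz":0,"rx":0,"ry":0,"rz":0,"hand":0.01},{"dx":0,"dy":0,"dz":0,"rx":0,"ry":0,"rz":0,"hand":0.01}]'
python3 -m pendant '[{"dx":0,"dy":-0.001,"dz":0,"rx":0,"ry":0,"rz":0,"hand":0.01},{"dx":0,"dy":0,"dz":0,"rx":0,"ry":0,"rz":0,"hand":0.01}]'
```

```text
clock: 13.2
position: [0.5612, -0.0554, 0.1094]
ee_rot: [0.0, -0.004, 1.0, -0.002]
contact_force: [-0.5, -5.8, -6.1]
width: 0.0228
gripper_force: 89.3
clock: 13.37
position: [0.5613, -0.0561, 0.1095]
ee_rot: [0.0, -0.004, 1.0, -0.001]
contact_force: [-0.2, -7.4, -6.4]
width: 0.0228
gripper_force: 89.3
clock: 13.53
position: [0.5612, -0.0563, 0.1094]
ee_rot: [0.0, -0.004, 1.0, -0.001]
contact_force: [-0.3, -5.3, -7.1]
width: 0.023
gripper_force: 89.3
clock: 13.7
position: [0.5612, -0.0565, 0.1094]
ee_rot: [0.0, -0.004, 1.0, 0.0]
contact_force: [0.4, -2.6, -5.2]
width: 0.0228
gripper_force: 89.3
```

```bash
python3 -m pendant '[{"dx":0,"dy":-0.001,"dz":0,"rx":0,"ry":0,"rz":0,"hand":0.01},{"dx":0,"dy":-0.001,"dz":0,"rx":0,"ry":0,"rz":0,"hand":0.01},{"dx":0,"dy":0,"dz":0,"rx":0,"ry":0,"rz":0,"hand":0.01}]'
python3 -m pendant '[{"dx":0,"dy":-0.001,"dz":0,"rx":0,"ry":0,"rz":0,"hand":0.01},{"dx":0,"dy":0,"dz":0,"rx":0,"ry":0,"rz":0,"hand":0.01}]'
python3 -m pendant '[{"dx":0,"dy":-0.001,"dz":0,"rx":0,"ry":0,"rz":0,"hand":0.01},{"dx":0,"dy":0,"dz":0,"rx":0,"ry":0,"rz":0,"hand":0.01}]'
```

```text
clock: 13.95
position: [0.561, -0.0577, 0.1094]
ee_rot: [-0.0, -0.004, 1.0, 0.001]
contact_force: [0.8, 0.5, -5.6]
width: 0.0226
gripper_force: 89.3
clock: 14.12
position: [0.5609, -0.059, 0.1095]
ee_rot: [-0.0, -0.004, 1.0, 0.0]
contact_force: [0.6, 0.5, -6.0]
width: 0.0224
gripper_force: 89.3
clock: 14.28
position: [0.5608, -0.0593, 0.1094]
ee_rot: [-0.0, -0.004, 1.0, 0.001]
contact_force: [-0.1, 3.7, -4.4]
width: 0.0228
gripper_force: 89.4
```

```bash
python3 -m pendant '[{"dx":0,"dy":-0.001,"dz":0,"rx":0,"ry":0,"rz":0,"hand":0.01},{"dx":0,"dy":0,"dz":0,"rx":0,"ry":0,"rz":0,"hand":0.01}]'
python3 -m pendant '[{"dx":0,"dy":-0.001,"dz":0,"rx":0,"ry":0,"rz":0,"hand":0.01},{"dx":0,"dy":0,"dz":0,"rx":0,"ry":0,"rz":0,"hand":0.01}]'
python3 -m pendant '[{"dx":0,"dy":-0.001,"dz":0,"rx":0,"ry":0,"rz":0,"hand":0.01},{"dx":0,"dy":0,"dz":0,"rx":0,"ry":0,"rz":0,"hand":0.01}]'
```

```text
clock: 14.45
position: [0.5608, -0.0594, 0.1095]
ee_rot: [-0.0, -0.004, 1.0, 0.002]
contact_force: [-0.6, 7.2, -4.4]
width: 0.023
gripper_force: 89.6
clock: 14.62
position: [0.5608, -0.0595, 0.1095]
ee_rot: [-0.0, -0.003, 1.0, 0.003]
contact_force: [-0.6, 9.3, -3.4]
width: 0.0226
gripper_force: 89.7
clock: 14.78
position: [0.5608, -0.0596, 0.1095]
ee_rot: [-0.0, -0.003, 1.0, 0.004]
contact_force: [-0.8, 10.7, -2.9]
width: 0.0228
gripper_force: 89.8
```

```bash
python3 -m pendant '[{"dx":0,"dy":-0.001,"dz":0,"rx":0,"ry":0,"rz":0,"hand":0.01},{"dx":0,"dy":-0.001,"dz":0,"rx":0,"ry":0,"rz":0,"hand":0.01},{"dx":0,"dy":0,"dz":0,"rx":0,"ry":0,"rz":0,"hand":0.01}]'
python3 -m pendant '[{"dx":0,"dy":0,"dz":0,"rx":0,"ry":0,"rz":0,"hand":0.01},{"dx":0,"dy":0,"dz":0,"rx":0,"ry":0,"rz":0,"hand":0.01},{"dx":0,"dy":0,"dz":0,"rx":0,"ry":0,"rz":0,"hand":0.01}]'
python3 -m pendant '[{"dx":0,"dy":0,"dz":0,"rx":0,"ry":0,"rz":0,"hand":0.01},{"dx":0,"dy":0,"dz":0,"rx":0,"ry":0,"rz":0,"hand":0.01},{"dx":0,"dy":0,"dz":0,"rx":0,"ry":0,"rz":0,"hand":0.01},{"dx":0,"dy":0,"dz":0,"rx":0,"ry":0,"rz":0,"hand":0.01},{"dx":0,"dy":0,"dz":0,"rx":0,"ry":0,"rz":0,"hand":0.01}]'
python3 - <<'E'
from h import *
delta([.5608,-.059,.1095],180.3)
S=shot('scene','s6')
a=cv2.resize(S['frame'][140:200,230:330,::-1],(800,480),interpolation=cv2.INTER_CUBIC)
cv2.imwrite('pics/v6.png',a)
E
```

```text
clock: 15.03
position: [0.5607, -0.0598, 0.1095]
ee_rot: [-0.0, -0.003, 1.0, 0.005]
contact_force: [0.6, 15.7, -2.5]
width: 0.023
gripper_force: 90.0
clock: 15.28
position: [0.5607, -0.0598, 0.1095]
ee_rot: [-0.0, -0.004, 1.0, 0.005]
contact_force: [0.2, 16.0, -2.2]
width: 0.0227
gripper_force: 90.0
clock: 15.7
position: [0.5607, -0.0598, 0.1095]
ee_rot: [-0.0, -0.004, 1.0, 0.005]
contact_force: [0.5, 16.2, -2.2]
width: 0.0225
gripper_force: 90.0
pos [ 0.5607 -0.0598  0.1095] yaw -179.59 z [-8.0e-04  9.9e-03 -1.0e+00] F [ 0.5 16.2 -2.2] w 0.0225 t 15.7
shift mm [-0.1  0.8  0. ]
rotvec [ 0.57 -0.04  0.11]
```

View pics/v6.png

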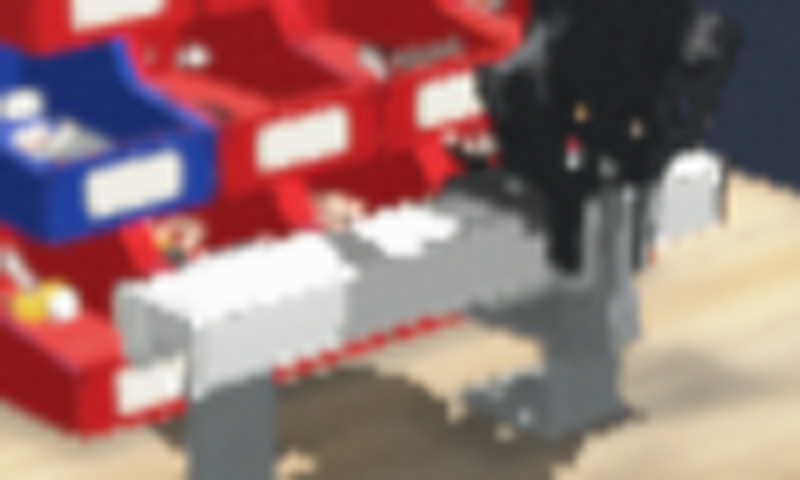

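```bash
python3 -m pendant '[{"dx":0,"dy":0.002,"dz":0,"rx":0,"ry":0,"rz":0,"hand":0.01},{"dx":0,"dy":0.002,"dz":0,"rx":0,"ry":0,"rz":0,"hand":0.01},{"dx":0,"dy":0.001,"dz":0,"rx":0,"ry":0,"rz":0,"hand":0.01},{"dx":0,"dy":0,"dz":0,"rx":0,"ry":0,"rz":0,"hand":0.01}]' 30
python3 -m pendant '[{"dx":0,"dy":0,"dz":0,"rx":0,"ry":0,"rz":0,"hand":0.024},{"dx":0,"dy":0,"dz":0,"rx":0,"ry":0,"rz":0,"hand":0.03},{"dx":0,"dy":0,"dz":0,"rx":0,"ry":0,"rz":0,"hand":0.04},{"dx":0,"dy":0,"dz":0,"rx":0,"ry":0,"rz":0,"hand":0.05},{"dx":0,"dy":0,"dz":0,"rx":0,"ry":0,"rz":0,"hand":0.05},{"dx":0,"dy":0,"dz":0,"rx":0,"ry":0,"rz":0,"hand":0.05}]'
```

```text
clock: 16.08
position: [0.5608, -0.0594, 0.1094]
ee_rot: [-0.0, -0.004, 1.0, 0.001]
contact_force: [-1.4, 5.9, -5.4]
width: 0.0228
gripper_force: 89.7
clock: 16.58
position: [0.5618, -0.0611, 0.1101]
ee_rot: [0.001, -0.004, 1.0, -0.0]
contact_force: [0.2, 0.1, -0.7]
width: 0.0503
gripper_force: 0.0
```

```bash
python3 -m pendant '[{"dx":0,"dy":0.001,"dz":-0.008,"rx":0,"ry":0,"rz":0,"hand":0.05},{"dx":0,"dy":0,"dz":-0.02,"rx":0,"ry":0,"rz":0,"hand":0.05},{"dx":0,"dy":0,"dz":-0.03,"rx":0,"ry":0,"rz":0,"hand":0.05},{"dx":0,"dy":0,"dz":-0.03,"rx":0,"ry":0,"rz":0,"hand":0.05},{"dx":0.03,"dy":0,"dz":-0.02,"rx":0,"ry":0,"rz":0,"hand":0.05},{"dx":0.04,"dy":0,"dz":0,"rx":0,"ry":0,"rz":0,"hand":0.05},{"dx":0.04,"dy":0,"dz":0,"rx":0,"ry":0,"rz":0,"hand":0.05},{"dx":0.04,"dy":0,"dz":0,"rx":0,"ry":0,"rz":0,"hand":0.05},{"dx":0.04,"dy":0,"dz":0,"rx":0,"ry":0,"rz":0,"hand":0.05},{"dx":0,"dy":0,"dz":0,"rx":0,"ry":0,"rz":0,"hand":0.05},{"dx":0,"dy":0,"dz":0,"rx":0,"ry":0,"rz":0,"hand":0.05}]'
python3 - <<'E'
from h import *
S=shot('scene','s7');T=shot('top','t7')
a=cv2.resize(S['frame'][135:225,230:350,::-1],(400,300),interpolation=cv2.INTER_CUBIC)
b=cv2.resize(T['frame'][115:205,270:390,::-1],(400,300),interpolation=cv2.INTER_CUBIC)
cv2.imwrite('pics/v7.png',np.hstack([a,b]))
E
```

```text
clock: 17.5
position: [0.3695, -0.0607, 0.2184]
ee_rot: [0.001, -0.003, 1.0, -0.0]
contact_force: [0.1, -0.8, 0.5]
width: 0.05
gripper_force: 0.0
```

View pics/v7.png

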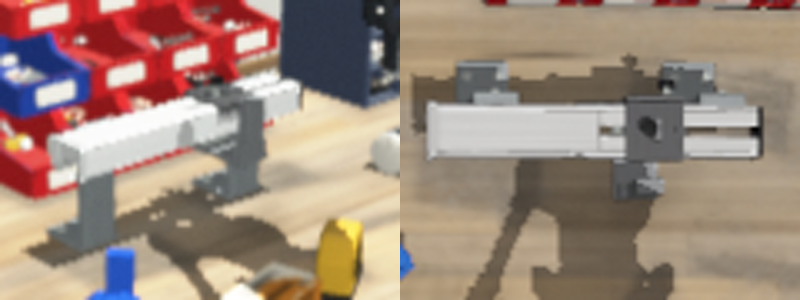

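The trolley hangs under the saddle with the gripper clear, and the tape, carton and battery pack were never touched. I'll check its y against the stop position, then hand in.

```bash
python3 - <<'E'
from h import *
np.set_printoptions(precision=4,suppress=True)
T=load('t7');T0=load('top0');g=T['frame'].astype(int).mean(2)
for v in(165,168,171,173): print(v,g[v,330:354].astype(int))
for v in(152,154,156): print('knob',v,g[v,336:354].astype(int),T0['frame'][v,336:354].mean(1).astype(int))
print('left/right at 334,350 z.0875',plane(T,[[334,168],[346,168]],.0875))
print('expect tip top corners & sole corners for head y -.0595:',proj(T,[[.5535,-.0475,.1465],[.5535,-.0715,.1465],[.553,-.0395,.0875],[.553,-.0795,.0875]]))
E
```

```text
165 [ 90  91  89  80  86  90  90  89  90  90  89  90  90  90 136 150 165 151
 140 139 139 139 140 140]
168 [ 87  86  87  76  82  89  91  89  89  87  85  98 104 104 106 129 139 123
 133 137 137 137 137 139]
171 [ 83  84  83  75  83  70  79  80  66  58  58  82  90  91  91 130 141 148
 150 139 134 136 137 137]
173 [ 78  79  78  73  82  71  80  84  69  60  60  66  68  66  64  65  68  84
 103 123 130 134 135 136]
knob 152 [184 136 100  98  95  72  46  41  39  39  39 111 107  96  96  97  93  96] [188 137 100  99  96  72  44  40  40  37  49 132 117  97  98  99  94  96]
knob 154 [126  93  97  98  97  95  72  51  46  44  47 118 111  97  97  97  85  93] [111  97  98  98  97  96  63  45  46  46  44 129 117  97  99  98  86  94]
knob 156 [192 147 102  99  97  96  98  96  86  73  95 127 111  97  98  98  96  97] [199 155 106 100  97  97  99  98  88  75  96 129 112  98  98  99  97  98]
left/right at 334,350 z.0875 [[ 0.5711 -0.0385  0.0875]
 [ 0.5713 -0.0747  0.0875]]
expect tip top corners & sole corners for head y -.0595: [[341.1107 172.3895]
 [349.4634 172.4288]
 [334.365  174.0275]
 [347.6474 174.0891]]
```

```bash
python3 -c "
from rig import manip
print(manip.sign_off())"
```

```text
the job is handed in; nothing more can be done
None
```

I slid the trolley along the rail to the stop, pressed it at about 16 N for about 0.7 s, released it and handed the job in with the gripper clear. That the keeper dropped into its groove is judged only from the force readings on the way in, and the sign-off returned no verdict.

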